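# Open the air filter box: press the catch, push the cover off

## Robot

A 6-joint arm with a two-finger parallel gripper is mounted at the origin on the work surface. World frame = base frame: x ahead of the robot, y to its left, z up, the work surface at z = 0. Lengths are in mm, angles in rad, forces in N, time in s.
With the tool pointing down it reaches from about 350 to 875 mm from the base axis. Payload 4.2 kg.
Tool frame: the origin (TCP) lies between the finger pads, 19 mm behind the fingertips; this is the grasp point; z points along the fingers, y is the line along which they close (so a half turn about z gives the same grasp; the last joint's range is limited). The gripper opens to 85 mm and grips with 20 to 120 N. Pads are 22 mm wide; open, the fingers measure 114 mm over their backs; the gripper's body (76 mm by 85 mm) begins 54 mm behind the grasp point. The pads swing forward as they close: fully open they stand 13 mm farther back than shut.
Start: joints at [1.524, 0.385, 0.008, 0, -1.194, -0.259], TCP at [188.128, 595.993, 250.012] pointing down, gripper open.
Joint ranges: [-3.14, 3.14], [-1.21, 2.06], [-1.07, 1.41], [-3.16, 2.05], [-2.99, -0.16], [-3.1, 3.1]. Speed limits (rad/s): [2.79, 2.79, 3.14, 3.14, 3.14, 3.14].

## Interface

Orientations are given as a unit quaternion [x, y, z, w].
In Python, from bench import read_state, get_image, camera_model, job_done gives the robot as it stands.
- The arm moves only by the shell command python3 -m handwheel 'ROWS'. ROWS is JSON, a list of rows, each a list of 7 numbers: the shift along the tool's x, y, z in m, then the turn, a rotation vector about the tool's x, y, z in rad, then the gripper's target within -1 to 1 (fully open at 1, half-way at 0, shut at -1). In form: [[dx, dy, dz, wx, wy, wz, jaw], ...]. A call has 1 to 10 rows; each row is the pose to reach, as a shift and turn from the pose commanded when the call began, along the tool's axes at that moment; what a row does not reach only later rows make up. A row lasts 1/8 s, in which the tool goes at most 62.5 mm and 10.7 degrees, less where a joint would pass 70% of its speed; a pose out of reach is approached as far as the arm can. A call with a gripper value outside its range is refused whole. The fingers move at their own pace and stop on an object; the grip force is fixed at half the most. Time passes only in rows, so rows that repeat a pose let the fingers close. It gives the time, the measured TCP pose, the force, the opening and the grip force at its end, in the units of the state.
- read_state(): the state, without advancing time (a new reading comes with each control period).
- get_image(name): name is "scene" or "top" or "wrist"; returns (picture, depth): 384x512x3 uint8, blue, green, red; 384x512 float32, mm along the optical axis (not along the pixel's ray), 0 where there is no reading.
- camera_model(name): a dict with "K" (3x3 intrinsics, pixels), "rvec" (rotation vector, rad) and "tvec" (3), from world to camera coordinates, as OpenCV has them; the wrist camera has in their place "hand_eye" (4x4, takes a point from camera to tool coordinates, whose origin is the TCP and whose axes are the flange's). Camera axes: x right, y down, z forward; pixel columns grow to the right and rows downward; lengths in mm; the calibration is good to about 2 mm. A picture is of the moment at which its call begins: read the wrist's pose just before it. camera_model takes no time and is no camera call.
- job_done(): hands the job in; it is judged then, once.
The state is a dict: "clock": time; "joints": joint angles; "joint_vel": joint speeds; "joint_efforts": joint torques, N m; "position": TCP position; "ee_rot": TCP orientation; "contact_force": force on the tool from outside, world axes, zero at the start; "wrist_torque": the same for the moment, N m; "gripper_width": finger opening in mm; "grasp_force": force on a finger pad.
Only numpy, scipy, OpenCV 4.12 (cv2) and the standard library are available. Lean on these libraries where they do the work, as an engineer would, in place of code of your own. Each camera call takes 0.05 s, during which the arm holds its last target. There are 200 camera calls.

## Task

The blow-off air filter on the canning bench is due for a look. Press the red snap tab at the side of the blue filter box all the way down, then push the released white cover by its black rib along its rails until the filter opening is completely uncovered and the cover lies on the parking shelf. Only press and push: do not take the rib between the fingers, do not lift or tip the cover, and leave everything else standing where it is.

Things in the scene. Friction and masses are not known exactly. Their poses are not given: they have to be found in the camera images.
- filter_box: blue box fixed to the table, elsewhere each time; x -60 to 60 mm, y -140 to +160 mm, origin on the table. Flat running floor 75 mm above the table, between two aluminium rails along y, 8 mm high, 104 mm apart. The cover slides off to the box's +y. Grey pod for the red tab at its +x side: x 59 to 115, y -23 to +37, 55 mm high
- seat (a point): point on the box's running floor, 75 mm above the table, at box x = 0, y = -70 mm, axes as the box's: centre of the cover's underside when seated. The filter opening, 84 mm wide, lies here, box y from -128 to -6 mm, hidden under the cover at the start
- shelf (a point): point on the running floor, 75 mm above the table, at box x = 0, y = +85 mm, on the parking shelf (plain floor, box y from -6 to +150 mm) that ends at an 18 mm high stop, near face at y = +150 mm. Against the stop the cover's centre is at y = +90 mm, 160 mm along from the seat
- cover: loose white plate, 100 mm (its x) by 120 mm (its y), 10 mm thick, about 0.3 kg, origin at the centre of its underside, axes as the box's, 2 mm play to each rail. On top, 35 mm from its centre towards -y, stands a black rib: 50 mm along x, 10 mm thick along y, 22 mm high. While the red tab is up, the tab's tooth blocks it from sliding
- rib_top (a point): centre of the top face of the cover's black rib, axes as the cover's
- tab (a joint): how far the red snap tab is pressed down: 0 is up (cover locked), 0.012 m is fully in. It moves straight down against a friction of about 4 N and stays where it is pushed, with no spring back. The cover is free to slide from about 0.0105 m on
- tab_top (a point): centre of the top of the red tab's 32 x 32 mm press pad, at box x = +88, y = +7 mm; 97 mm above the table when up, 85 mm when fully in. Its tooth, 10 mm thick, reaches over the rail line into the cover's way: 10 mm above the running floor when up, 2 mm below it when fully in
- can_a: plain white can, 66 mm diameter, 115 mm tall, standing loose on the table; a bystander, to be left alone; origin at the centre of its underside
- can_b: plain white can, 66 mm diameter, 115 mm tall, standing loose on the table; a bystander, to be left alone; origin at the centre of its underside
- bottle: white plastic bottle with blue cap, 60 mm diameter, 150 mm tall, standing loose on the table; a bystander, to be left alone; origin at the centre of its underside
- jar: glass jar with black lid, 64 mm diameter, 75 mm tall, standing loose; a bystander, to be left alone; origin at the centre of its underside
- spare: spare filter cartridge with orange end caps, 60 mm diameter, 70 mm tall, standing loose; a bystander, to be left alone; origin at the centre of its underside
- screwdriver: screwdriver with a yellow handle, lying loose on the table near the box; a bystander, to be left alone
There are look-alikes about, which are no part of the job. Leave any brown look-alike of the cover alone.

How it is judged:
By the outcome, as a careful person would: the job done as asked, in the order asked, and still so for the second after the job is handed in, with the robot touching nothing.
It also fails if it takes over 42 s, if anything falls off the work surface, if the arm or the gripper's body presses on something with over 40 N, if the wrist force passes 120 N, or if a joint passes its speed limit or range.

## Working session

There is one attempt and no reset: what is moved stays moved. The work goes in short steps, Python scripts to look and compute and a shell command to move; the robot and the scene stay as the last step left them, time stands still between calls to the robot, and variables do not carry over. Pictures are saved under pics/ and viewed, at most 10 in all, crops included, and the job is handed in when it is done.

```bash
mkdir -p pics; ls; python3 - <<'E'
from bench import *
import cv2,numpy as np
print(read_state())
for n in("scene","top"):
    p,d=get_image(n); np.save(f"pics/{n}_d.npy",d); cv2.imwrite(f"pics/{n}.png",p)
    print(camera_model(n))
a=[cv2.imread(f"pics/{n}.png") for n in("scene","top")]
cv2.imwrite("pics/both.png",cv2.resize(np.hstack(a),None,fx=.78,fy=.78))
E
```

```text
pics
{'clock': 0.0, 'joints': array([ 1.52358705e+00,  3.85549061e-01,  6.63922319e-03, -5.02934700e-04,
       -1.19398745e+00, -2.58627580e-01]), 'joint_vel': array([-0.0007557 ,  0.00064756,  0.00172203, -0.00114137,  0.0004279 ,
       -0.00050767]), 'joint_efforts': array([-6.51799928e-04, -3.92291486e+01,  1.88401580e+01,  4.18607309e+00,
       -4.63016637e-03,  3.71000963e-07]), 'position': array([187.98154451, 595.49827056, 248.93071588]), 'ee_rot': array([ 9.88316035e-01, -1.52414751e-01, -1.21584838e-04,  1.06927550e-03]), 'contact_force': array([ 0.47136988, -0.78535297,  0.63998919]), 'wrist_torque': array([-0.00224838, -0.03422902, -0.02614531]), 'grasp_force': 0.0, 'gripper_width': 85.21024982399933}
{'K': array([[405.25905842,   0.        , 250.08301342],
       [  0.        , 405.25905842, 186.90339881],
       [  0.        ,   0.        ,   1.        ]]), 'rvec': array([ 1.75268177,  1.51869462, -0.7716057 ]), 'tvec': array([ -47.49487257, -230.04722396, 1643.58983559])}
{'K': array([[380.82582893,   0.        , 245.32492781],
       [  0.        , 380.82582893, 188.00047623],
       [  0.        ,   0.        ,   1.        ]]), 'rvec': array([ 2.15294016, -2.14264304,  0.20559656]), 'tvec': array([-27.20975251, 538.8507249 , 929.34644919])}
```

View pics/top.png

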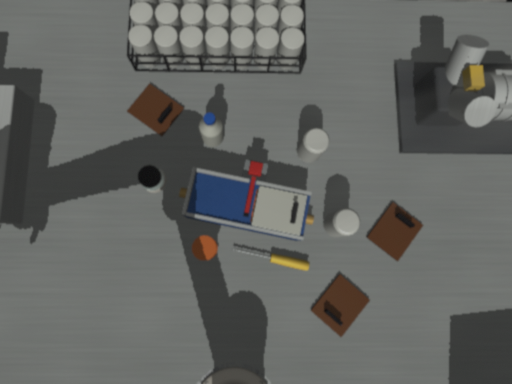

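View pics/scene.png

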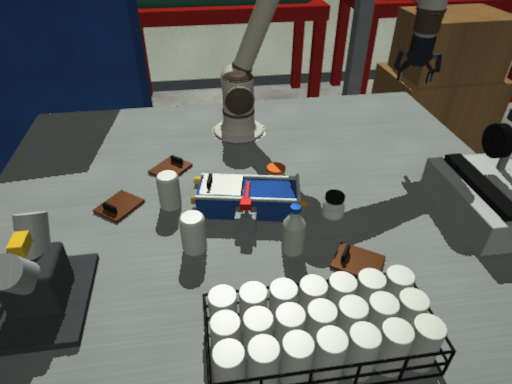

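Top view: the blue box is centred near (248,203), the white cover is at (281,208) with its black rib at (294,210), and the red pad is at (257,168). The three brown look-alikes are at (156,108), (395,230) and (340,304). Only the white plate on the blue box, beside the red tab, fits the description. I'll measure it and confirm in a crop.

```bash
cat > h.py <<'E'
import numpy as np,cv2
from bench import *
def ray(n,uv,z):
    m=camera_model(n);R=cv2.Rodrigues(m["rvec"])[0];C=-R.T@m["tvec"]
    uv=np.atleast_2d(uv).astype(float)
    d=np.c_[uv,np.ones(len(uv))]@np.linalg.inv(m["K"]).T@R
    return C+d*((z-C[2])/d[:,2])[:,None]
def proj(n,P):
    m=camera_model(n);return cv2.projectPoints(np.float64(P),m["rvec"],m["tvec"],m["K"],None)[0].reshape(-1,2)
E
cat > m.py <<'E'
from h import *
def blob(mask):
    c=max(cv2.findContours(mask.astype('uint8'),0,1)[0],key=cv2.contourArea);return c
for n,roi in(("top",(180,155,320,245)),("scene",(185,165,310,225))):
    p=cv2.imread(f"pics/{n}.png");h=cv2.cvtColor(p,cv2.COLOR_BGR2HSV);H,S,V=cv2.split(h)
    r=np.zeros(H.shape,bool);r[roi[1]:roi[3],roi[0]:roi[2]]=1
    red=r&((H<6)|(H>172))&(S>150)&(V>60)
    blue=r&(H>100)&(H<130)&(S>120)&(V>40)
    white=r&(S<60)&(V>150)
    blk=r&(V<50)&(S<140)
    print(n)
    for nm,mk,z in(("red",red,97),("blue",blue,75),("white",white,85),("blk",blk,107)):
        c=blob(mk);rc=cv2.minAreaRect(c);bx=cv2.boxPoints(rc);w=ray(n,bx,z)
        print(nm,"px",np.round(rc[0],1),cv2.contourArea(c),"c",ray(n,rc[0],z).round(1),"corners",w[:,:2].round(0).tolist())
    x0,y0,x1,y1=roi;cv2.imwrite(f"pics/{n}_c.png",cv2.resize(p[y0-15:y1+15,x0-10:x1+10],None,fx=4.8,fy=4.8,interpolation=2))
E
python3 m.py
```

```text
top
red px [252.4 187. ] 232.5 c [[532.9 -40.4  97. ]] corners [[473.0, -18.0], [598.0, -35.0], [594.0, -63.0], [469.0, -45.0]]
blue px [222.1 197.8] 2061.0 c [[509.   33.3  75. ]] corners [[477.0, 117.0], [572.0, 100.0], [542.0, -52.0], [447.0, -32.0]]
white px [289.  228.5] 42.5 c [[ 433.9 -129.3   85. ]] corners [[425.0, -107.0], [442.0, -108.0], [442.0, -151.0], [426.0, -151.0]]
blk px [293.6 212. ] 33.5 c [[ 471.6 -137.9  107. ]] corners [[450.0, -130.0], [494.0, -139.0], [493.0, -146.0], [449.0, -137.0]]
scene
red px [245.  195.5] 144.5 c [[562.  -46.9  97. ]] corners [[495.0, -56.0], [500.0, -21.0], [623.0, -39.0], [619.0, -71.0]]
blue px [269. 188.] 762.5 c [[507.4  31.8  75. ]] corners [[534.0, -51.0], [447.0, -38.0], [479.0, 119.0], [564.0, 97.0]]
white px [247.  194.5] 2450.5 c [[542.6 -38.6  85. ]] corners [[362.0, -212.0], [418.0, 176.0], [691.0, 104.0], [645.0, -215.0]]
blk px [208.8 182.9] 16.0 c [[ 500.9 -143.4  107. ]] corners [[523.0, -153.0], [473.0, -144.0], [478.0, -134.0], [528.0, -143.0]]
```

View pics/top_c.png

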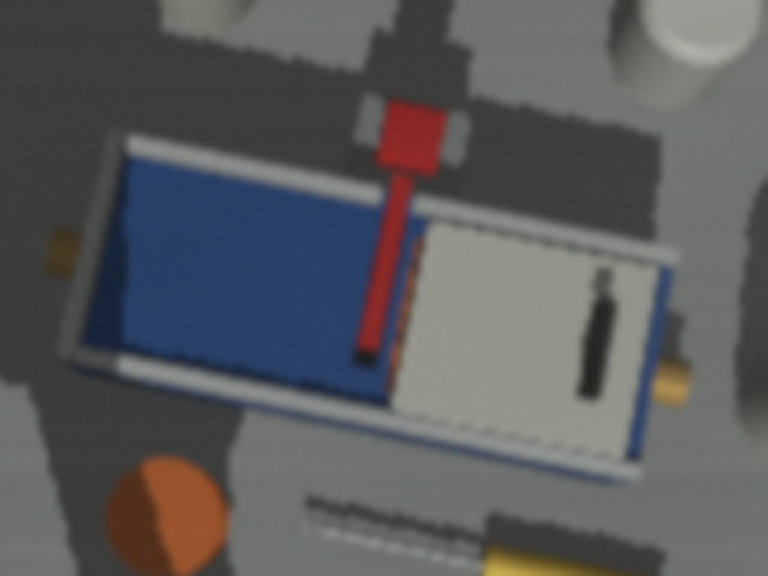

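The crop confirms the white cover with its black rib (crop centre ~(597,335)) inside the blue box, and the red pad at (412,138) with its bar across the cover's way. Next I'll fit the box pose from these points and cross-check it in the scene view.

```bash
cat > f.py <<'E'
from h import *
p=cv2.imread("pics/top.png");H,S,V=cv2.split(cv2.cvtColor(p,cv2.COLOR_BGR2HSV))
red=((H<6)|(H>172))&(S>150)&(V>60);red[:160]=0;red[174:]=0;red[:,:245]=0;red[:,265:]=0
v,u=np.nonzero(red);print("pad px",u.mean(),v.mean(),u.size)
cr=lambda x,y:(170+x/4.8-.4,140+y/4.8-.4)
L=[((88,7),97,(u.mean(),v.mean())),((0,-105),107,cr(597,335)),((50,-10),85,cr(428,222)),((50,-130),85,cr(660,265)),((-50,-130),85,cr(628,460)),((-50,-10),85,cr(393,408))]
A=np.float64([l[0] for l in L]);B=np.array([ray("top",l[2],l[1])[0,:2] for l in L])
a=A-A.mean(0);b=B-B.mean(0)
th=np.arctan2((a[:,0]*b[:,1]-a[:,1]*b[:,0]).sum(),(a*b).sum());R=np.array([[np.cos(th),-np.sin(th)],[np.sin(th),np.cos(th)]])
t=B.mean(0)-R@A.mean(0);print("th",th,"t",t);print((B-(A@R.T+t)).round(1))
np.savez("box.npz",R=R,t=t,th=th)
W=lambda x,y,z:[*(R@[x,y]+t),z]
P=[W(88,7,97),W(0,-105,107),W(0,85,75),W(50,-130,85),W(-50,-130,85),W(52,150,93),W(-52,150,93)]
print(np.round(P,1))
for n in("top","scene"):print(n,proj(n,P).round(1).tolist())
s=cv2.imread("pics/scene.png");
for q in proj("scene",P):cv2.circle(s,tuple(int(x*8) for x in q),8,(0,255,0),1,shift=3)
t_=cv2.imread("pics/top.png")
for q in proj("top",P):cv2.circle(t_,tuple(int(x*8) for x in q),8,(0,255,0),1,shift=3)
z=lambda i:cv2.resize(i,(640,300),interpolation=2)
cv2.imwrite("pics/chk.png",np.vstack([z(s[150:225,170:330]),z(t_[160:240,170:330])]))
d=np.load("pics/top_d.npy")
# bystander positions
m=camera_model("top");Rc=cv2.Rodrigues(m["rvec"])[0]
vv,uu=np.mgrid[:384,:512];X=(np.c_[uu.ravel(),vv.ravel(),np.ones(uu.size)]@np.linalg.inv(m["K"]).T*d.ravel()[:,None]-m["tvec"])@Rc
Z=X[:,2].reshape(384,512);
for nm,(x,y) in dict(can1=(315,142),can2=(346,222),bottle=(210,122),jar=(150,178),spare=(204,247),pad=(257,168),rib=(295,210),cover=(270,205)).items():print(nm,X.reshape(384,512,3)[y,x].round(0))
E
python3 f.py
```

```text
pad px 255.1094890510949 167.67153284671534 137
th -0.18644680767206423 t [492.79936308 -37.54280668]
[[ 0.2 -0. ]
 [ 4.6  1.9]
 [-2.2  0.1]
 [-1.4 -0.7]
 [-2.2 -0.7]
 [ 1.1 -0.5]]
[[ 580.6  -47.    97. ]
 [ 473.3 -140.7  107. ]
 [ 508.6   46.    75. ]
 [ 517.8 -174.6   85. ]
 [ 419.6 -156.    85. ]
 [ 571.7  100.2   93. ]
 [ 469.5  119.5   93. ]]
top [[255.1, 167.8], [294.8, 211.3], [216.9, 198.0], [306.8, 194.2], [300.1, 234.5], [194.7, 171.2], [185.6, 212.9]]
scene [[245.8, 199.6], [209.2, 177.4], [273.8, 187.8], [198.8, 193.4], [203.5, 173.7], [297.1, 194.2], [295.4, 173.4]]
can1 [ 642. -192.  115.]
can2 [ 448. -260.  115.]
bottle [678.  61. 149.]
jar [558. 212.  74.]
spare [389.  76.  70.]
pad [580. -52.  97.]
rib [ 477. -142.  105.]
cover [491. -84.  85.]
```

View pics/chk.png

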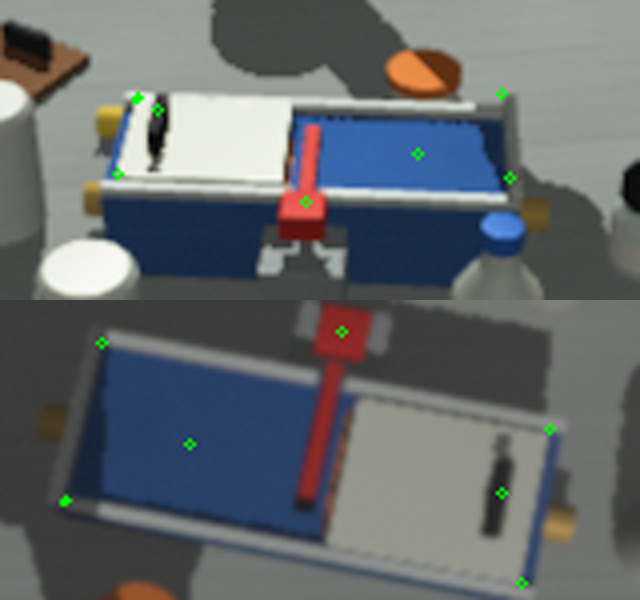

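Fit residuals are within 5 mm, and depth agrees: pad top 97, cover 85, rib about 106. The overlay circles land on the pad, rib, cover corners and stop in both views. I'll work out the shift to a point above the pad.

```bash
cat > go.py <<'E'
# usage: go.py bx by z : shift (m) and turn to bring TCP to box (bx,by), height z mm, tool x along box x, pointing down
from h import *;import sys
from scipy.spatial.transform import Rotation as Ro
b=np.load("box.npz");x,y,z=map(float,sys.argv[1:4]);s=read_state()
P=np.r_[b["R"]@[x,y]+b["t"],z];T=Ro.from_matrix(np.c_[[*b["R"][:,0],0],[*-b["R"][:,1],0],[0,0,-1]])
r=Ro.from_quat(s["ee_rot"])
print("target",P.round(1),"shift m",(r.inv().apply(P-s["position"])/1e3).round(4),"turn",(r.inv()*T).as_rotvec().round(3))
q=b["R"].T@(s["position"][:2]-b["t"]);print("now box",q.round(1),"z",s["position"][2].round(1),"t",s["clock"],"F",s["contact_force"].round(1),"w",s["gripper_width"])
E
python3 go.py 88 7 180
```

```text
target [580.6 -47.  180. ] shift m [0.5679 0.4943 0.0701] turn [ 0.002  0.    -0.119]
now box [-416.9  565.6] z 249.0 t 0.1 F [ 0.3 -0.7  0.5] w 85.49281699869572
```

```bash
python3 -m handwheel '[[0.568,0.494,0,0,0,-0.119,-1],[0.568,0.494,0,0,0,-0.119,-1],[0.568,0.494,0,0,0,-0.119,-1],[0.568,0.494,0,0,0,-0.119,-1],[0.568,0.494,0,0,0,-0.119,-1],[0.568,0.494,0,0,0,-0.119,-1],[0.568,0.494,0,0,0,-0.119,-1],[0.568,0.494,0,0,0,-0.119,-1],[0.568,0.494,0,0,0,-0.119,-1],[0.568,0.494,0,0,0,-0.119,-1]]'; python3 go.py 88 7 180
```

```text
clock: 1.35
position: [515.0, 61.0, 249.9]
ee_rot: [0.996, -0.093, -0.0, -0.0]
contact_force: [0.7, 1.1, -0.4]
gripper_width: 0.1
grasp_force: 0.0
target [580.6 -47.  180. ] shift m [0.0845 0.0939 0.0698] turn [-0.  0. -0.]
now box [  3.5 100.9] z 249.9 t 1.35 F [ 0.7  1.1 -0.4] w 0.09849831666484955
```

```bash
python3 -m handwheel '[[0.0845,0.094,0,0,0,0,-1],[0.0845,0.094,0,0,0,0,-1],[0.0845,0.094,0.07,0,0,0,-1],[0.0845,0.094,0.095,0,0,0,-1],[0.0845,0.094,0.105,0,0,0,-1],[0.0845,0.094,0.105,0,0,0,-1],[0.0845,0.094,0.105,0,0,0,-1]]'; python3 go.py 88 7 116; python3 - <<'E'
from h import *
p,d=get_image("wrist");cv2.imwrite("pics/w1.png",p);print(camera_model("wrist"))
E
```

```text
clock: 2.22
position: [581.1, -44.8, 146.9]
ee_rot: [0.996, -0.093, 0.002, -0.0]
contact_force: [-0.4, 0.9, -0.3]
gripper_width: 0.1
grasp_force: 0.0
target [580.6 -47.  116. ] shift m [-0.0002  0.0023  0.0309] turn [-0.001 -0.003  0.001]
now box [88.1  9.3] z 146.9 t 2.225 F [-0.4  0.9 -0.3] w 0.1304537729306879
{'K': array([[309.22487872,   0.        , 255.37943502],
       [  0.        , 309.22487872, 183.38884683],
       [  0.        ,   0.        ,   1.        ]]), 'hand_eye': array([[ 2.02569230e-05, -9.53197186e-01, -3.02349340e-01,
         7.67210694e+01],
       [ 9.99999946e-01,  1.18425197e-04, -3.06353051e-04,
         3.62291317e-02],
       [ 3.27820646e-04, -3.02349317e-01,  9.53197137e-01,
        -1.24831824e+02],
       [ 0.00000000e+00,  0.00000000e+00,  0.00000000e+00,
         1.00000000e+00]])}
```

View pics/w1.png

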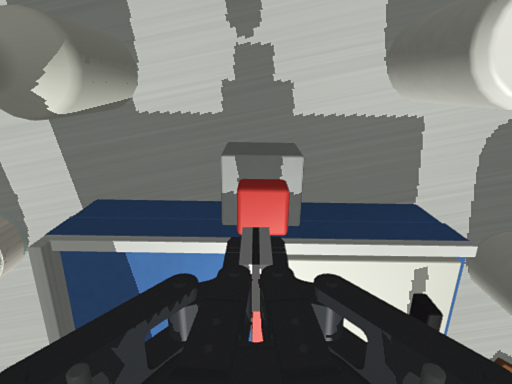

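The wrist view shows the red pad at columns 237–289, rows 180–235, with the closed fingertips at (256,232) and slightly left of the pad's centre. I'll measure the pad from here.

```bash
cat > wr.py <<'E'
from h import *
from scipy.spatial.transform import Rotation as Ro
def wray(uv,z,s):
    m=camera_model("wrist");E=m["hand_eye"];r=Ro.from_quat(s["ee_rot"]).as_matrix()
    uv=np.atleast_2d(uv).astype(float);d=np.c_[uv,np.ones(len(uv))]@np.linalg.inv(m["K"]).T@E[:3,:3].T@r.T
    C=r@E[:3,3]+s["position"];return C+d*((z-C[2])/d[:,2])[:,None]
def box(P):b=np.load("box.npz");return (P[:,:2]-b["t"])@b["R"]
E
python3 - <<'E'
from wr import *
s=read_state();p=cv2.imread("pics/w1.png")
P=wray([(239,183),(287,183),(237,233),(289,233)],97,s);print("pad corners box",box(P).round(1).tolist())
P=wray([(55,247),(474,250)],83,s);print("rail",box(P).round(1).tolist())
print("rib",box(wray([(427,300)],107,s)).round(1))
H,S,V=cv2.split(cv2.cvtColor(p,cv2.COLOR_BGR2HSV))
for r in range(176,240,4):print(r,V[r,263],S[r,263],end=" | ")
E
```

```text
pad corners box [[109.7, 19.1], [109.7, -9.4], [77.0, 20.8], [77.0, -11.7]]
rail [[59.3, 146.7], [57.3, -140.7]]
rib [[ 35.2 -99.4]]
176 98 10 | 180 99 196 | 184 101 192 | 188 121 192 | 192 210 174 | 196 217 168 | 200 219 168 | 204 221 166 | 208 223 162 | 212 224 161 | 216 226 157 | 220 229 154 | 224 232 151 | 228 91 17 | 232 90 3 | 236 91 3 |
```

```bash
python3 -m handwheel '[[0,0.003,0.01,0,0,0,-1],[0,0.003,0.02,0,0,0,-1],[0,0.003,0.026,0,0,0,-1],[0,0.003,0.03,0,0,0,-1],[0,0.003,0.034,0,0,0,-1],[0,0.003,0.038,0,0,0,-1],[0,0.003,0.04,0,0,0,-1],[0,0.003,0.04,0,0,0,-1]]'; python3 go.py 88 7 104
```

```text
clock: 3.28
position: [579.8, -48.0, 104.7]
ee_rot: [0.996, -0.093, 0.001, -0.0]
contact_force: [0.1, -0.6, -0.4]
gripper_width: 0.1
grasp_force: 0.0
target [580.6 -47.  104. ] shift m [ 0.0006 -0.0012  0.0007] turn [-0.    -0.001 -0.   ]
now box [87.4  5.8] z 104.7 t 3.275 F [ 0.1 -0.6 -0.4] w 0.09000766876072146
```

```bash
python3 -m handwheel '[[0,0,0.001,0,0,0,-1],[0,0,0.002,0,0,0,-1],[0,0,0.003,0,0,0,-1]]'; python3 -m handwheel '[[0,0,0.001,0,0,0,-1],[0,0,0.002,0,0,0,-1]]'
```

```text
clock: 3.65
position: [580.1, -48.0, 103.7]
ee_rot: [0.996, -0.093, 0.001, 0.0]
contact_force: [-4.6, 2.5, 13.9]
gripper_width: 0.2
grasp_force: 6.9
clock: 3.9
position: [580.1, -48.0, 103.6]
ee_rot: [0.996, -0.093, 0.001, 0.0]
contact_force: [-8.2, 3.0, 23.1]
gripper_width: 0.0
grasp_force: 11.5
```

Force climbs to 23 N while z holds at 103.6 (tip about 85), so the tab is bottomed. I'll retreat upward and check it.

```bash
python3 -m handwheel '[[0,0,-0.02,0,0,0,-1],[0,0,-0.05,0,0,0,-1],[0,0,-0.05,0,0,0,-1],[0,0,-0.05,0,0,0,-1]]'; python3 go.py 0 -142 160; python3 - <<'E'
from wr import *
s=read_state();p,d=get_image("wrist");cv2.imwrite("pics/w2.png",p)
H,S,V=cv2.split(cv2.cvtColor(p,cv2.COLOR_BGR2HSV))
E=camera_model("wrist")["hand_eye"];K=camera_model("wrist")["K"];r=Ro.from_quat(s["ee_rot"]).as_matrix()
vv,uu=np.mgrid[:384,:512];X=(np.dstack([uu,vv,np.ones(uu.shape)])@np.linalg.inv(K).T*d[...,None])@E[:3,:3].T+E[:3,3]
X=X@r.T+s["position"];red=((H<6)|(H>172))&(S>120)&(V>150)&(d>0);red[:150]=0
B=box(X.reshape(-1,3)).reshape(384,512,2)
m=red&(B[...,0]>76);print("pad z",np.percentile(X[m][:,2],[10,50,90]),"centre",B[m].mean(0),m.sum())
n,c=get_image("top");cv2.imwrite("pics/top2.png",n)
E
```

```text
clock: 4.4
position: [579.0, -48.1, 149.3]
ee_rot: [0.996, -0.093, -0.0, -0.0]
contact_force: [-0.0, 0.3, 0.6]
gripper_width: -0.1
grasp_force: 0.0
target [ 466.5 -177.1  160. ] shift m [-0.0866  0.1477 -0.0107] turn [-0.     0.001 -0.001]
now box [86.7  5.6] z 149.3 t 4.4 F [-0.   0.3  0.6] w -0.06100259318730387
pad z [84.93626181 85.82187645 86.66205337] centre [91.50145898  5.12577685] 1994
```

Pad top now reads about 85.8 mm, which is fully in. Next I move behind the rib on its −y side.

```bash
python3 -m handwheel '[[-0.04,0.07,-0.03,0,0,0,-1],[-0.0866,0.1477,-0.03,0,0,0,-1],[-0.0866,0.1477,-0.03,0,0,0,-1],[-0.0866,0.1477,-0.03,0,0,0,-1],[-0.0866,0.1477,-0.01,0,0,0,-1],[-0.0866,0.1477,-0.01,0,0,0,-1],[-0.0866,0.1477,-0.01,0,0,0,-1]]'; python3 go.py 0 -142 109; python3 - <<'E'
from wr import *
p,d=get_image("wrist");cv2.imwrite("pics/w3.png",p)
E
```

```text
clock: 5.38
position: [467.5, -176.9, 160.0]
ee_rot: [0.996, -0.093, -0.0, 0.0]
contact_force: [0.7, 0.5, -0.2]
gripper_width: 0.2
grasp_force: 0.0
target [ 466.5 -177.1  109. ] shift m [-0.001   0.0004  0.051 ] turn [0.    0.    0.001]
now box [   1.  -141.6] z 160.0 t 5.375 F [ 0.7  0.5 -0.2] w 0.17479547542440071
```

View pics/w3.png

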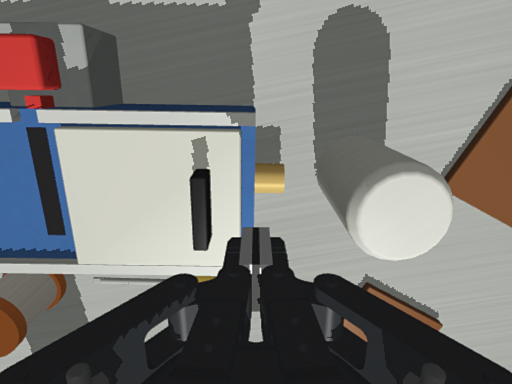

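The wrist view shows the tooth gone (dark slot at (45,180)). The rib is at columns 191–211, rows 170–250, and the fingertips at (256,240) are clear to its −y side.

```bash
python3 - <<'E'
from wr import *
s=read_state()
print("rib top corners",box(wray([(193,173),(209,172),(192,249),(211,249)],107,s)).round(1).tolist())
print("cover corners",box(wray([(57,128),(240,128),(77,266),(240,263)],85,s)).round(1).tolist())
print("rail in/out",box(wray([(240,110),(240,123)],83,s)).round(1).tolist())
E
```

```text
rib top corners [[27.8, -104.3], [28.4, -113.9], [-23.3, -100.6], [-23.3, -112.9]]
cover corners [[51.6, -14.1], [51.6, -131.7], [-50.0, -9.3], [-47.4, -130.3]]
rail in/out [[62.8, -131.8], [54.6, -131.6]]
```

```bash
python3 -m handwheel '[[0.001,0,0.02,0,0,0,-1],[0.001,0,0.035,0,0,0,-1],[0.001,0,0.045,0,0,0,-1],[0.001,0,0.051,0,0,0,-1],[0.001,0,0.051,0,0,0,-1],[0.001,0,0.051,0,0,0,-1]]'; python3 go.py 1.5 -120 109; python3 -m handwheel '[[0,-0.004,0,0,0,0,-1],[0,-0.008,0,0,0,0,-1],[0,-0.012,0,0,0,0,-1],[0,-0.016,0,0,0,0,-1],[0,-0.02,0,0,0,0,-1],[0,-0.024,0,0,0,0,-1]]'; python3 go.py 1.5 -120 109
```

```text
clock: 6.18
position: [468.3, -177.4, 109.5]
ee_rot: [0.996, -0.093, 0.001, 0.0]
contact_force: [-0.3, -0.8, -0.0]
gripper_width: 0.3
grasp_force: 0.0
target [ 472.  -155.7  109. ] shift m [-0.0003 -0.022   0.0005] turn [-0.    -0.001 -0.   ]
now box [   1.8 -142. ] z 109.5 t 6.175 F [-0.3 -0.8 -0. ] w 0.2725604306380563
clock: 6.92
position: [472.2, -153.8, 109.1]
ee_rot: [0.996, -0.093, -0.0, 0.0]
contact_force: [-0.5, -3.1, -0.2]
gripper_width: 0.1
grasp_force: 1.5
target [ 472.  -155.7  109. ] shift m [0.0001 0.0019 0.0001] turn [ 0.001  0.    -0.   ]
now box [   1.4 -118.1] z 109.1 t 6.925 F [-0.5 -3.1 -0.2] w 0.09851811190437917
```

Contact is made at about 3 N. Pushing on along +y.

```bash
python3 -m handwheel '[[0,-0.008,0,0,0,0,-1],[0,-0.018,0,0,0,0,-1],[0,-0.028,0,0,0,0,-1],[0,-0.038,0,0,0,0,-1],[0,-0.048,0,0,0,0,-1],[0,-0.058,0,0,0,0,-1],[0,-0.068,0,0,0,0,-1],[0,-0.078,0,0,0,0,-1],[0,-0.088,0,0,0,0,-1],[0,-0.098,0,0,0,0,-1]]'; python3 -m handwheel '[[0,-0.008,0,0,0,0,-1],[0,-0.014,0,0,0,0,-1],[0,-0.018,0,0,0,0,-1],[0,-0.02,0,0,0,0,-1],[0,-0.02,0,0,0,0,-1]]';python3 go.py 1.5 40 109; python3 - <<'E'
from wr import *
for n in("wrist","top"):
    p,d=get_image(n);cv2.imwrite(f"pics/{n}4.png",p)
    if n=="top":a=p
w=cv2.imread("pics/wrist4.png")
cv2.imwrite("pics/c4.png",np.vstack([w[:300],cv2.resize(a[155:245,165:325],(512,288),interpolation=2)]))
E
```

```text
clock: 8.18
position: [491.0, -56.8, 109.1]
ee_rot: [0.996, -0.093, 0.0, -0.0]
contact_force: [1.7, -3.7, -1.4]
gripper_width: -0.4
grasp_force: 1.9
clock: 8.8
position: [494.1, -37.4, 109.0]
ee_rot: [0.996, -0.093, -0.0, -0.0]
contact_force: [0.7, -0.9, 0.8]
gripper_width: -0.1
grasp_force: 0.5
target [501.7   1.5 109. ] shift m [ 0.0002 -0.0396  0.    ] turn [-0.  0. -0.]
now box [1.3 0.4] z 109.0 t 8.8 F [ 0.7 -0.9  0.8] w -0.05360023283486692
```

View pics/c4.png

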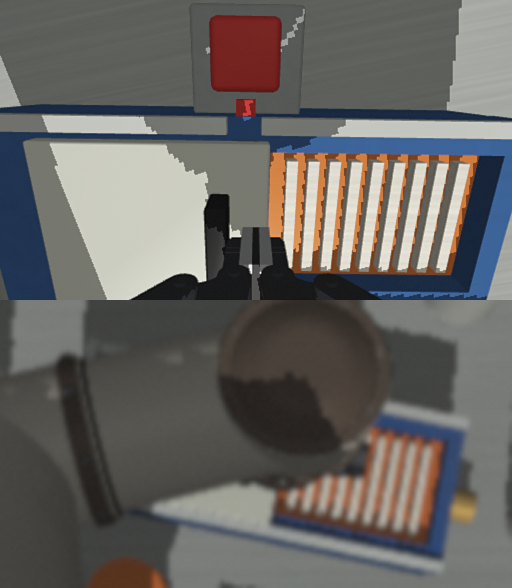

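The wrist view shows the cover flat between the rails, with its far edge at column 24 and near edge at column 269. The filter is largely uncovered and the rib (column 217) is just ahead of the fingers. I'll measure the remaining travel.

```bash
python3 - <<'E'
from wr import *
s=read_state()
print("cover +x corners",box(wray([(24,143),(269,143)],85,s)).round(1).tolist(),"rib",box(wray([(206,196),(229,196)],107,s)).round(1).tolist())
E
```

```text
cover +x corners [[51.0, 112.4], [51.0, -6.3]] rib [[31.7, 21.8], [31.7, 11.7]]
```

```bash
python3 -m handwheel '[[0,-0.006,0,0,0,0,-1],[0,-0.013,0,0,0,0,-1],[0,-0.02,0,0,0,0,-1],[0,-0.026,0,0,0,0,-1],[0,-0.03,0,0,0,0,-1],[0,-0.032,0,0,0,0,-1],[0,-0.032,0,0,0,0,-1]]'; python3 -m handwheel '[[0,-0.001,0,0,0,0,-1],[0,-0.002,0,0,0,0,-1]]';python3 go.py 1.5 40 109; python3 - <<'E'
from wr import *
p,d=get_image("wrist");cv2.imwrite("pics/w5.png",p)
E
```

```text
clock: 9.78
position: [500.2, -6.0, 109.0]
ee_rot: [0.996, -0.093, 0.0, -0.0]
contact_force: [0.2, -0.5, -0.2]
gripper_width: 0.1
grasp_force: 0.1
clock: 10.02
position: [500.4, -4.6, 109.0]
ee_rot: [0.996, -0.093, -0.0, 0.0]
contact_force: [0.5, -3.2, -0.7]
gripper_width: 0.1
grasp_force: 1.4
target [501.7   1.5 109. ] shift m [ 0.0001 -0.0062  0.    ] turn [ 0.     0.    -0.001]
now box [ 1.4 33.8] z 109.0 t 10.025 F [ 0.5 -3.2 -0.7] w 0.07879889897219186
```

View pics/w5.png

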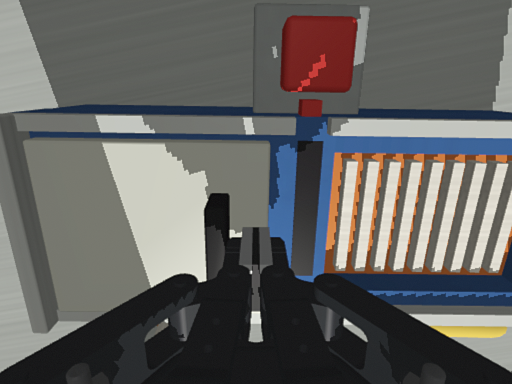

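The cover is about 3 mm from the stop, centre at y ≈ 86.5, and the opening is fully bare. I'll back off, then lift clear.

```bash
python3 -m handwheel '[[0,0.006,0,0,0,0,-1],[0,0.014,0,0,0,0,-1],[0,0.014,-0.03,0,0,0,-1],[0,0.014,-0.08,0,0,0,-1],[0,0.014,-0.14,0,0,0,-1],[0,0.014,-0.14,0,0,0,-1],[0,0.014,-0.14,0,0,0,-1]]'; python3 -m handwheel '[[-0.06,-0.06,0,0,0,0,-1],[-0.1,-0.12,0,0,0,0,-1],[-0.1,-0.18,0,0,0,0,-1],[-0.1,-0.24,0,0,0,0,-1],[-0.1,-0.3,0,0,0,0,-1],[-0.1,-0.36,0,0,0,0,-1],[-0.1,-0.42,0,0,0,0,-1],[-0.1,-0.42,0,0,0,0,-1],[-0.1,-0.42,0,0,0,0,-1],[-0.1,-0.42,0,0,0,0,-1]]'; python3 - <<'E'
from wr import *
p,d=get_image("top");cv2.imwrite("pics/top6.png",p);q,_=get_image("scene")
cv2.imwrite("pics/c6.png",np.vstack([cv2.resize(q[145:230,110:360],(750,255),interpolation=2),cv2.resize(p[100:270,130:370],(480,340),interpolation=2)[:, :].copy() if 0 else cv2.copyMakeBorder(cv2.resize(p[100:270,130:370],(480,340),interpolation=2),0,0,0,270,0)]))
E
```

```text
clock: 10.95
position: [497.4, -18.3, 248.9]
ee_rot: [0.996, -0.094, 0.0, -0.0]
contact_force: [-1.2, 0.4, -0.8]
gripper_width: -0.2
grasp_force: 0.0
clock: 12.2
position: [477.4, 411.5, 248.5]
ee_rot: [0.996, -0.094, -0.0, 0.001]
contact_force: [0.5, -0.3, 0.5]
gripper_width: 0.2
grasp_force: 0.0
```

View pics/c6.png

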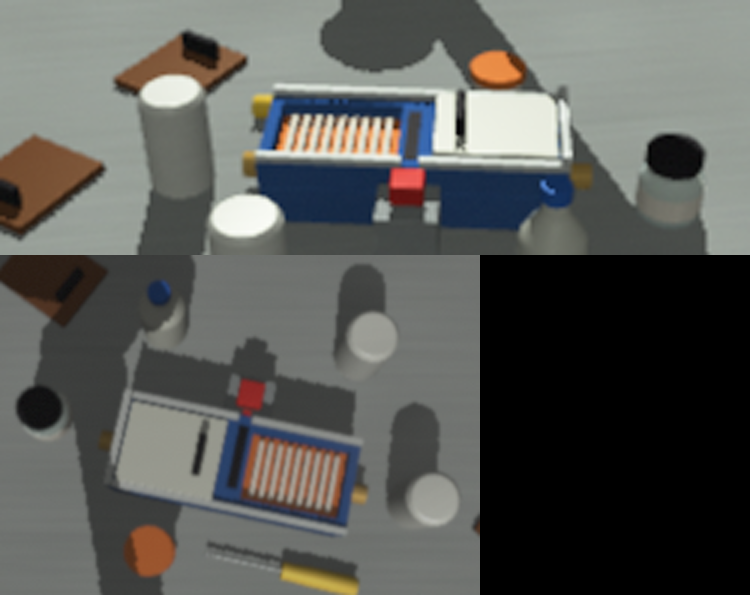

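Both views show the cover flat between the rails on the shelf (top crop ~(170,445)), the filter fully bare, the tab down and the bystanders still standing in place. The robot is clear, so I'm handing in.

```bash
python3 -c "
from bench import *
print(job_done())"
```

```text
the job is handed in; nothing more can be done
None
```

The job is handed in: the red tab is pressed fully down, the white cover lies on the parking shelf about 3 mm short of the stop with the filter opening completely bare, and nothing else was moved, in about 12 s of robot time.

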